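Find the canister lid that rocks and press it home

ROBOT

A 6-joint arm with a two-finger parallel gripper is mounted at the origin on the work surface. World frame = base frame: x ahead of the robot, y to its left, z up, the work surface at z = 0. Lengths are in m, angles in rad, forces in N, time in s.
With the tool pointing down it reaches from about 0.275 to 0.85 m from the base axis. Payload 19 kg.
Tool frame: the origin (TCP) lies midway between the tips of the shut fingers; the grasp point (between the pads) lies 19 mm behind it; z points along the fingers, y is the direction in which the jaws open and shut (so a half turn about z gives the same grasp; the last joint's range is limited). The gripper opens to 85 mm and grips with 20 to 120 N. Pads are 22 mm wide; open, the fingers measure 114 mm over their backs; the gripper's body (76 mm by 85 mm) begins 54 mm behind the grasp point. The pads swing forward as they close: fully open they stand 13 mm farther back than shut.
Start: joints at [-1.31, 0.15, 1.437, -0, 1.554, -0.134], TCP at [0.221, -0.531, 0.231] pointing down, gripper open.
Joint ranges: [-2.8, 2.8], [-0.68, 2.1], [0.12, 2.68], [-1.39, 4.53], [0.16, 2.79], [-2.81, 2.81]. Speed limits (rad/s): [1.89, 1.89, 2.22, 3.01, 3.01, 3.01].

INTERFACE

Orientations are given as a unit quaternion [w, x, y, z].
In Python, from workcell import state, vision, robot gives the robot as it stands.
- The arm moves only by the tool apply_moves, never from a script. Its argument "motion" is a list of rows, each a list of 3 entries, a list of its own where there are three numbers: the shift along the tool's x, y, z in cm, then the turn about the tool's z in degrees, then the opening in per cent of the stroke, from 0 (shut) to 100 (fully open). A call has 1 to 20 rows; each row shifts and turns the pose as measured when the row begins, along the tool's axes as they then stand; what a row does not reach is not made up. A row lasts 1/10 s, in which the tool goes at most 50 mm and 8.59 degrees, less where a joint would pass 70% of its speed; a pose out of reach is approached as far as the arm can. A call is refused whole if a number of a shift passes 5 or a number of a turn 8.59, either way. A call with a gripper value outside its range is refused whole. The fingers move at their own pace and stop on an object; the grip force is fixed at half the most. Time passes only in rows, so rows that do not move let the fingers close. It gives the time, the measured TCP pose, the force and the opening at its end, in the units of the state.
- state(): the state, without advancing time (a new reading comes with each control period).
- vision.capture(name): name is "scene" or "top" or "wrist"; returns (picture, depth): 420x560x3 uint8, red, green, blue; 420x560 float32, m along the optical axis (not along the pixel's ray), 0 where there is no reading.
- vision.get_calibration(name): a dict with "K" (3x3 intrinsics, pixels), "k1" (the pictures are not rectified: a ray, as slopes to the right and down, at radius r is drawn at 1 + k1 r^2 times it, then the intrinsics apply), "rvec" (rotation vector, rad) and "tvec" (3), from world to camera coordinates, as OpenCV has them; the wrist camera has in their place "mount" (4x4, takes a point from camera to tool coordinates, whose origin is the TCP and whose axes are the flange's). Camera axes: x right, y down, z forward; pixel columns grow to the right and rows downward; lengths in m; the calibration is good to about 2 mm. A picture is of the moment at which its call begins: read the wrist's pose just before it. get_calibration takes no time and is no camera call.
- robot.job_done(): hands the job in, once; it reports no verdict.
The state is a dict: "time_s": time; "qpos": joint angles; "qvel": joint speeds; "joint_torque": joint torques, N m; "tool_pos": TCP position; "ee_rot": TCP orientation; "ft_force": force on the tool from outside, world axes, zero at the start; "wrist_torque": the same for the moment, N m; "grip_width": opening from 0.0 (shut) to 1.0 (fully open).
Only numpy, scipy, OpenCV 4.12 (cv2) and the standard library are available. Lean on these libraries where they do the work, as an engineer would, in place of code of your own. Each camera call takes 0.05 s, during which the arm holds its last target.

TASK

One of the four canister lids in the rack is not home. Press lightly near the edge of one lid after another until you find the one that rocks, then press that lid down by its middle until it is fully home and level. Only touch with the fingertips: lift nothing, never push hard, leave the other things where they are, and finish clear of everything.

Things in the scene. Friction and masses are not known exactly. Their poses are not given: they have to be found in the camera images.
- rack: Low dark steel tray 150 x 500 mm, 16 mm high, fixed, carrying the four canisters in one row 115 mm apart along its y axis, with the lids at y = +172.5, +57.5, -57.5 and -172.5 mm. Origin: centre of its underside on the bench; its z points up.
- lid_a_top (a point): White plastic lid, first (rack's +y end) in the row: flat disc 96 mm across, 14 mm skirt, on a steel canister. This point: centre of its flat top, 105 mm above the bench at the start; z is square to the top. The four look alike, level and equally high at the start; which is loose is drawn anew and cannot be seen (its canister is 5 mm lower under the skirt).
- lid_b_top (a point): White plastic lid, second in the row: flat disc 96 mm across, 14 mm skirt, on a steel canister. This point: centre of its flat top, 105 mm above the bench at the start; z is square to the top. Each lid's top skin is springy: it gives 1 mm per 3 N (this point stays). A lid that is home does only that, and tips under 0.03 rad, pressed anywhere. Press no lid with over 30 N.
- lid_c_top (a point): White plastic lid, third in the row: flat disc 96 mm across, 14 mm skirt, on a steel canister. This point: centre of its flat top, 105 mm above the bench at the start; z is square to the top. The loose lid, pressed with 1 N or more about 30 mm off centre, sinks 4 to 5 mm on that side, tips about 0.12 rad and stays tipped; such a light press at the edge does not seat it.
- lid_d_top (a point): White plastic lid, last (rack's -y end) in the row: flat disc 96 mm across, 14 mm skirt, on a steel canister. This point: centre of its flat top, 105 mm above the bench at the start; z is square to the top. The loose lid, pressed within 8 mm of its centre, starts down at 6 to 8 N, goes 5 mm to its stop, levels itself and stays there.
- mug: White ceramic mug, 80 mm across, 90 mm high, loose on the bench just beyond the rack; leave alone. Origin: centre of its underside.
- spoon: Green silicone spoon, 200 mm long, lying loose on the bench on the robot's side of the rack; leave alone. Origin: on its underside near mid-length.
- tier: Tier of three round plastic containers (blue, yellow, red from below), 120 mm across, 144 mm high, loose on the bench off the rack's +y end, standing as one; leave alone. Origin: centre of its underside.
- board: Wooden chopping board 300 x 190 x 18 mm lying off the rack's -y end, fixed. Origin: centre of its underside.

How it is judged:
By the outcome, as a careful person would: the job done as asked, in the order asked, and still so for the second after the job is handed in, with the robot touching nothing.
It also fails if it takes over 48 s, if anything falls off the work surface, if the arm or the gripper's body presses on something with over 40 N, if the wrist force passes 120 N, or if a joint passes its speed limit or range.

## Working session

There is one attempt and no reset: what is moved stays moved. The work goes in short steps, Python scripts to look and compute and a tool call to move; the robot and the scene stay as the last step left them, time stands still between calls to the robot, and variables do not carry over. Pictures are saved under pics/ and viewed, and the job is handed in when it is done.

Besides the shell and the picture viewer there is one more tool, called after "Emit:" by a JSON object that holds its "name" and its "arguments", one argument or row to a line. apply_moves: Moves the arm, as the interface text tells. Its arguments: {"type":"object","properties":{"motion":{"type":"array"}},"required":["motion"]}

```bash
ls; mkdir -p pics; python3 - <<'E'
from workcell import state, vision, robot
import cv2
s=state(); print(s)
for n in ("scene","top"):
    p,d=vision.capture(n); cv2.imwrite(f"pics/{n}0.png",p[:,:,::-1]); 
    import numpy as np
    np.save(f"pics/{n}0d.npy",d); c=vision.get_calibration(n); print(n,c)
print(vision.get_calibration("wrist"))
E
```

```text
pics
{'time_s': 0.0, 'qpos': array([-1.31003179e+00,  1.50985750e-01,  1.43799745e+00,  2.25811959e-05,
        1.55378580e+00, -1.33988541e-01]), 'qvel': array([-1.54352691e-03,  1.16827855e-03,  5.97863753e-05, -7.76192990e-04,
       -6.51293268e-05,  9.29463263e-04]), 'joint_torque': array([ 1.77444552e-03, -7.13051605e+01, -5.70878005e+01, -2.28850145e-04,
        8.88670940e-03,  1.32234918e-04]), 'tool_pos': array([ 0.22106864, -0.53055653,  0.23069232]), 'ee_rot': array([-5.87706699e-04,  9.80584275e-01,  1.96097253e-01, -2.59919585e-05]), 'ft_force': array([-0.70164247, -0.57850677,  0.90034763]), 'wrist_torque': array([ 0.01240455, -0.02564681, -0.00240214]), 'grip_width': 0.9964720057692024}
scene {'K': array([[491.36901182,   0.        , 274.2674149 ],
       [  0.        , 491.36901182, 213.8419052 ],
       [  0.        ,   0.        ,   1.        ]]), 'k1': -0.17059525350486743, 'rvec': array([ 1.961032  ,  1.7652179 , -0.55368973]), 'tvec': array([-0.09771499, -0.41414996,  1.73095299])}
top {'K': array([[518.23346701,   0.        , 268.81571654],
       [  0.        , 518.23346701, 211.19608677],
       [  0.        ,   0.        ,   1.        ]]), 'k1': 0.042689209275771335, 'rvec': array([ 2.15918248, -2.10644351,  0.18610785]), 'tvec': array([0.0070339 , 0.60280939, 1.2321037 ])}
{'K': array([[319.06202493,   0.        , 283.96055348],
       [  0.        , 319.06202493, 210.82618334],
       [  0.        ,   0.        ,   1.        ]]), 'k1': -0.07387476761586878, 'mount': array([[-1.44478256e-03, -9.45553024e-01, -3.25464884e-01,
         8.40298496e-02],
       [ 9.99998881e-01, -1.23962482e-03, -8.37724627e-04,
        -3.25103043e-05],
       [ 3.88658709e-04, -3.25465730e-01,  9.45553757e-01,
        -1.42131051e-01],
       [ 0.00000000e+00,  0.00000000e+00,  0.00000000e+00,
         1.00000000e+00]])}
```

View pics/scene0.png

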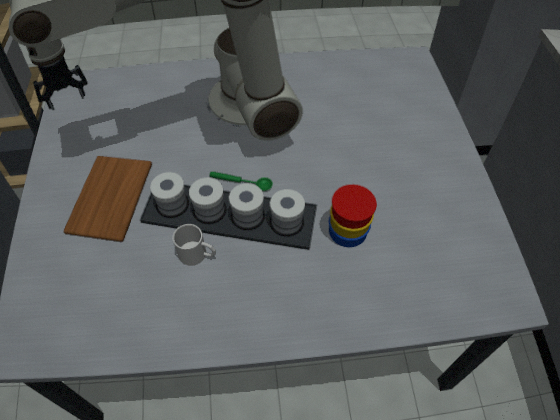

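View pics/top0.png

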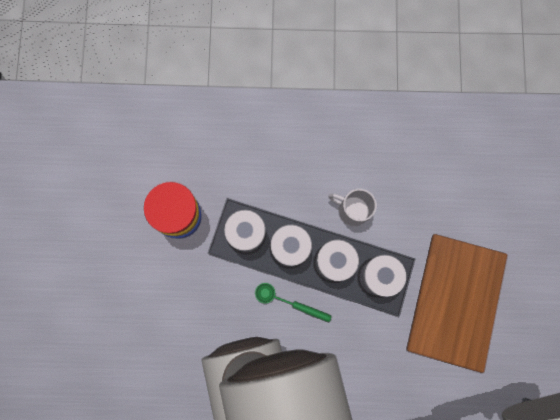

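Top view: lids a to d are at about (245,230), (291,245), (338,261) and (385,276), with the tier at left, the board at right, and the mug at (357,207) beyond the rack. The scene view shows the same row with d at left. Next I'll measure the lids.

```bash
cat > h.py <<'E'
import numpy as np, cv2
from workcell import state, vision, robot
from scipy.spatial.transform import Rotation as Ro
def cam(n):
    c=vision.get_calibration(n); R=cv2.Rodrigues(c["rvec"])[0]; return c["K"],c["k1"],R,c["tvec"]
def ray(n,uv):
    K,k1,R,t=cam(n); uv=np.atleast_2d(np.float64(uv))
    xy=cv2.undistortPoints(uv.reshape(-1,1,2),K,np.array([k1,0,0,0.]))[:,0]
    d=np.c_[xy,np.ones(len(xy))]@R; return -R.T@t,d
def onz(n,uv,z):
    o,d=ray(n,uv); return o+d*((z-o[2])/d[:,2])[:,None]
def tri(uv1,n1,uv2,n2):
    o1,d1=ray(n1,uv1);o2,d2=ray(n2,uv2);out=[]
    for a,b in zip(d1,d2):
        s=np.linalg.lstsq(np.c_[a,-b],o2-o1,rcond=None)[0]
        p,q=o1+s[0]*a,o2+s[1]*b; out.append(np.r_[(p+q)/2,np.linalg.norm(p-q)])
    return np.array(out)
E
python3 - <<'E'
from h import *
np.set_printoptions(precision=4,suppress=True)
res={}
for n,box in (("top",(215,200,420,310)),("scene",(140,165,320,240))):
    im=cv2.imread(f"pics/{n}0.png").astype(int)
    x0,y0,x1,y1=box
    mx=im.max(2);mn=im.min(2)
    m=((mn>165)&(mx-mn<40)).astype(np.uint8)
    M=np.zeros_like(m);M[y0:y1,x0:x1]=m[y0:y1,x0:x1]
    cs,_=cv2.findContours(M,cv2.RETR_EXTERNAL,cv2.CHAIN_APPROX_NONE)
    L=[]
    for c in cs:
        if cv2.contourArea(c)>300:
            e=cv2.fitEllipse(cv2.convexHull(c)); print(n,cv2.contourArea(c),e)
    # dark dot : grey pixels enclosed
    g=((mx<165)&(mx>70)).astype(np.uint8)*0
    for c in cs:
        if cv2.contourArea(c)>300:
            F=np.zeros_like(m);cv2.drawContours(F,[c],-1,1,-1)
            h=(F==1)&(m==0)
            k,lab,st,ce=cv2.connectedComponentsWithStats(h.astype(np.uint8))
            i=1+np.argmax(st[1:,4]); print("  dot",ce[i],st[i]); L.append(ce[i])
    L=np.array(L); res[n]=L[np.argsort(L[:,0])] if n=="top" else L[np.argsort(-L[:,0])]
    print(onz(n,res[n],.105))
t=tri(res["top"],"top",res["scene"],"scene");print(t)
E
```

```text
top 1227.0 ((385.1844787597656, 275.4700622558594), (39.36343765258789, 41.15665817260742), 135.17117309570312)
top 1197.5 ((337.5545349121094, 259.9289855957031), (39.2509651184082, 40.3774299621582), 137.48223876953125)
top 1173.0 ((290.70172119140625, 244.7244873046875), (39.063819885253906, 39.641170501708984), 135.47901916503906)
top 1161.5 ((244.27426147460938, 229.7078857421875), (38.93901062011719, 39.401512145996094), 69.05184173583984)
  dot [385.2845 275.2672] [377 267  18  18 232]
  dot [337.7544 259.8947] [330 252  17  17 228]
  dot [290.7818 244.5364] [283 237  17  17 220]
  dot [244.2557 229.6256] [236 222  17  17 219]
[[ 0.5477  0.0788  0.105 ]
 [ 0.5151 -0.0315  0.105 ]
 [ 0.482  -0.1417  0.105 ]
 [ 0.4492 -0.2518  0.105 ]]Traceback (most recent call last):
  File "<stdin>", line 23, in <module>
IndexError: too many indices for array: array is 1-dimensional, but 2 were indexed
```

```bash
python3 - <<'E'
from h import *
np.set_printoptions(precision=4,suppress=True)
im=cv2.imread("pics/scene0.png").astype(int);
t=np.array([[244.26,229.63],[290.78,244.54],[337.75,259.9],[385.28,275.27]])
g=[(287,198),(246,191),(207,186),(168,180)]
S=[]
for u,v in g:
    p=im[v-9:v+10,u-9:u+10].max(2); 
    m=(p<(p.max()*.75)).astype(np.uint8)
    k,lab,st,ce=cv2.connectedComponentsWithStats(m)
    i=lab[9,9] or 1+np.argmin(np.hypot(*(ce[1:]-9).T)); print(ce[i],st[i],p.max()); S.append(ce[i]+[u-9,v-9])
S=np.array(S);print(onz("scene",S,.105)); print(tri(t,"top",S,"scene"))
d=np.load("pics/top0d.npy");o,r=ray("top",t)
for i,(u,v) in enumerate(t.round().astype(int)): print((o+r[i]*d[v,u]))
E
```

```text
[ 8.9769 13.2231] [  2   8  15  11 130] 165
[ 8.7143 13.8992] [  2   9  14  10 119] 166
[ 7.3968 13.2063] [  1   8  14  11 126] 166
[ 7.4576 13.4407] [  1   8  14  11 118] 166
[[ 0.5491  0.0757  0.105 ]
 [ 0.5157 -0.0345  0.105 ]
 [ 0.4839 -0.1449  0.105 ]
 [ 0.4512 -0.2548  0.105 ]]
[[ 0.5478  0.0774  0.1032  0.0029]
 [ 0.5151 -0.033   0.1041  0.003 ]
 [ 0.4821 -0.1436  0.1024  0.0031]
 [ 0.4493 -0.2538  0.1024  0.0029]]
[0.5476 0.0787 0.1055]
[ 0.5153 -0.0316  0.1033]
[ 0.4822 -0.1422  0.1015]
[ 0.4493 -0.2519  0.1046]
```

Emit:
{"name": "apply_moves", "arguments": {
  "motion": [
    [[4.2,-2.7,0],0,0],
    [[4.2,-2.7,0],0,0],
    [[4.2,-2.7,0],0,0],
    [[4.2,-2.7,0],0,0],
    [[4.2,-2.7,0],0,0],
    [[4.2,-2.7,0],0,0],
    [[4.2,-2.7,0],0,0],
    [[0,0,0],8.5,0],
    [[0,0,0],8.5,0],
    [[0,0,0],8.5,0],
    [[0,0,0],8.5,0],
    [[0,0,0],5.2,0],
    [[0,0,0],0,0]
  ]
}}

```text
time_s: 1.4
tool_pos: [0.4215, -0.2351, 0.227]
ee_rot: [-0.003, 0.988, -0.154, -0.002]
ft_force: [-0.1, 0.7, 0.7]
grip_width: -0.004
```

```bash
cat >> h.py <<'E'
C=dict(a=(.548,.0775),b=(.5153,-.033),c=(.483,-.1433),d=(.4503,-.2535))
RX=np.array([.958,-.285])
def go(p):
    s=state(); q=s["ee_rot"]; R=Ro.from_quat([q[1],q[2],q[3],q[0]]).as_matrix()
    print("t %.2f"%s["time_s"],"tcp",s["tool_pos"].round(4),"F",s["ft_force"].round(2),"w %.2f"%s["grip_width"],"yaw %.1f"%np.degrees(np.arctan2(R[1,0],R[0,0])),"ztool",R[:,2].round(3))
    print("shift cm",(R.T@(np.array(p)-s["tool_pos"])*100).round(2))
def edge(k,z): return [*(np.array(C[k])-.03*RX),z]
E
python3 -c "
from h import *
go(edge('d',.115))"
```

```text
t 1.40 tcp [ 0.4215 -0.2351  0.227 ] F [-0.08  0.71  0.74] w -0.00 yaw -17.8 ztool [-0.004  0.007 -1.   ]
shift cm [ 0.38  1.   11.19]
```

Emit:
{"name": "apply_moves", "arguments": {
  "motion": [
    [[0.4,1.0,2.5],0,0],
    [[0,0,3],0,0],
    [[0,0,3],0,0],
    [[0,0,2],0,0],
    [[0,0,0],0,0],
    [[0,0,0],0,0]
  ]
}}

```text
time_s: 2.0
tool_pos: [0.4217, -0.2456, 0.119]
ee_rot: [-0.003, 0.989, -0.146, -0.002]
ft_force: [0.2, 0.1, 0.1]
grip_width: -0.002
```

```bash
python3 -c "
from h import *
go(edge('d',.105))"
```

```text
t 2.00 tcp [ 0.4217 -0.2456  0.119 ] F [0.24 0.12 0.1 ] w -0.00 yaw -16.7 ztool [-0.003  0.007 -1.   ]
shift cm [-0.03 -0.05  1.4 ]
```

Emit:
{"name": "apply_moves", "arguments": {
  "motion": [
    [[0,0,0.8],0,0],
    [[0,0,0.4],0,0],
    [[0,0,0],0,0]
  ]
}}

```text
time_s: 2.3
tool_pos: [0.4226, -0.2463, 0.1086]
ee_rot: [-0.002, 0.989, -0.145, -0.001]
ft_force: [-0.4, 0.7, 0.6]
grip_width: 0.003
```

Emit:
{"name": "apply_moves", "arguments": {
  "motion": [
    [[0,0,0.15],0,0],
    [[0,0,0],0,0]
  ]
}}

```text
time_s: 2.5
tool_pos: [0.4229, -0.2465, 0.1077]
ee_rot: [-0.002, 0.99, -0.144, -0.0]
ft_force: [-0.2, 0.2, -0.8]
grip_width: -0.002
```

Emit:
{"name": "apply_moves", "arguments": {
  "motion": [
    [[0,0,0.15],0,0],
    [[0,0,0],0,0]
  ]
}}

```text
time_s: 2.7
tool_pos: [0.423, -0.2466, 0.1065]
ee_rot: [-0.002, 0.99, -0.144, 0.0]
ft_force: [-0.2, 0.1, 0.6]
grip_width: 0.001
```

Emit:
{"name": "apply_moves", "arguments": {
  "motion": [
    [[0,0,0.2],0,0],
    [[0,0,0],0,0]
  ]
}}

```text
time_s: 2.9
tool_pos: [0.4232, -0.2467, 0.1045]
ee_rot: [-0.002, 0.99, -0.144, 0.0]
ft_force: [-0.4, -0.6, 1.1]
grip_width: 0.0
```

Emit:
{"name": "apply_moves", "arguments": {
  "motion": [
    [[0,0,0.15],0,0],
    [[0,0,0],0,0]
  ]
}}

```text
time_s: 3.1
tool_pos: [0.4232, -0.2467, 0.1033]
ee_rot: [-0.001, 0.99, -0.144, 0.0]
ft_force: [-2.5, 0.9, 4.3]
grip_width: -0.001
```

Emit:
{"name": "apply_moves", "arguments": {
  "motion": [
    [[0,0,0.1],0,0],
    [[0,0,0],0,0]
  ]
}}

```text
time_s: 3.3
tool_pos: [0.4233, -0.2468, 0.1029]
ee_rot: [-0.001, 0.99, -0.144, 0.001]
ft_force: [-1.7, 1.9, 6.9]
grip_width: 0.0
```

Emit:
{"name": "apply_moves", "arguments": {
  "motion": [
    [[0,0,-0.8],0,0],
    [[0,0,-1],0,0],
    [[0,0,0],0,0]
  ]
}}

```text
time_s: 3.6
tool_pos: [0.4233, -0.2468, 0.1224]
ee_rot: [-0.001, 0.99, -0.144, 0.001]
ft_force: [0.2, -0.8, -0.3]
grip_width: 0.001
```

```bash
python3 -c "
from h import *
go(edge('c',.110))"
```

```text
t 3.60 tcp [ 0.4233 -0.2468  0.1224] F [ 0.19 -0.79 -0.33] w 0.00 yaw -16.6 ztool [ 0.002  0.002 -1.   ]
shift cm [ -0.23 -11.62   1.27]
```

Lid d is home: it held 6.9 N at about 2.1 mm. Next is c.

Emit:
{"name": "apply_moves", "arguments": {
  "motion": [
    [[-0.1,-3.9,0],0,0],
    [[-0.1,-3.9,0],0,0],
    [[0,-3.8,0],0,0],
    [[0,0,0],0,0],
    [[0,0,0],0,0]
  ]
}}

```text
time_s: 4.1
tool_pos: [0.4556, -0.1321, 0.1235]
ee_rot: [-0.001, 0.989, -0.145, 0.002]
ft_force: [0.1, -1.1, 0.8]
grip_width: 0.002
```

```bash
python3 -c "
from h import *
go(edge('c',.105))"
```

```text
t 4.10 tcp [ 0.4556 -0.1321  0.1235] F [ 0.06 -1.08  0.82] w 0.00 yaw -16.7 ztool [ 0.003  0.002 -1.   ]
shift cm [-0.05  0.29  1.85]
```

Emit:
{"name": "apply_moves", "arguments": {
  "motion": [
    [[0,0.3,1.0],0,0],
    [[0,0,0.6],0,0],
    [[0,0,0],0,0]
  ]
}}

```text
time_s: 4.4
tool_pos: [0.4542, -0.1369, 0.1058]
ee_rot: [-0.001, 0.989, -0.146, 0.001]
ft_force: [-0.0, 0.1, -0.2]
grip_width: -0.0
```

Emit:
{"name": "apply_moves", "arguments": {
  "motion": [
    [[0,0,0.15],0,0],
    [[0,0,0],0,0]
  ]
}}

```text
time_s: 4.6
tool_pos: [0.4541, -0.1378, 0.1041]
ee_rot: [-0.001, 0.989, -0.147, 0.001]
ft_force: [-0.3, 2.5, 3.7]
grip_width: 0.002
```

Emit:
{"name": "apply_moves", "arguments": {
  "motion": [
    [[0,0,0.15],0,0],
    [[0,0,0],0,0]
  ]
}}

```text
time_s: 4.8
tool_pos: [0.4547, -0.1385, 0.1036]
ee_rot: [-0.001, 0.989, -0.148, 0.002]
ft_force: [-0.3, 2.5, 4.9]
grip_width: -0.002
```

Emit:
{"name": "apply_moves", "arguments": {
  "motion": [
    [[0,0,0.1],0,0],
    [[0,0,0],0,0]
  ]
}}

```text
time_s: 5.0
tool_pos: [0.4551, -0.1389, 0.1035]
ee_rot: [-0.001, 0.989, -0.148, 0.003]
ft_force: [-0.6, 2.8, 4.2]
grip_width: 0.005
```

Emit:
{"name": "apply_moves", "arguments": {
  "motion": [
    [[0,0,-0.8],0,0],
    [[0,0,-1],0,0],
    [[0,0,0],0,0]
  ]
}}

```text
time_s: 5.3
tool_pos: [0.455, -0.1397, 0.1233]
ee_rot: [-0.001, 0.989, -0.149, 0.003]
ft_force: [0.1, -0.4, 0.7]
grip_width: -0.0
```

```bash
python3 -c "
from h import *
go(edge('b',.110))"
```

```text
t 5.30 tcp [ 0.455  -0.1397  0.1233] F [ 0.06 -0.38  0.75] w -0.00 yaw -17.1 ztool [ 0.007  0.001 -1.   ]
shift cm [ -0.38 -11.94   1.37]
```

Lid c is home too: it held about 4.9 N at 1.5 mm with no sinking. Next is b.

Emit:
{"name": "apply_moves", "arguments": {
  "motion": [
    [[-0.1,-4,0],0,0],
    [[-0.2,-4,0],0,0],
    [[-0.1,-3.6,0],0,0],
    [[0,0,0],0,0],
    [[0,0,0],0,0]
  ]
}}

```text
time_s: 5.8
tool_pos: [0.4866, -0.0252, 0.1249]
ee_rot: [-0.001, 0.989, -0.15, 0.004]
ft_force: [-0.4, -0.4, 0.4]
grip_width: 0.001
```

```bash
python3 -c "
from h import *
go(edge('b',.105))"
```

```text
t 5.80 tcp [ 0.4866 -0.0252  0.1249] F [-0.43 -0.36  0.39] w 0.00 yaw -17.3 ztool [ 0.009  0.    -1.   ]
shift cm [-0.05 -0.06  1.99]
```

Emit:
{"name": "apply_moves", "arguments": {
  "motion": [
    [[0,0,1.0],0,0],
    [[0,0,0.7],0,0],
    [[0,0,0],0,0]
  ]
}}

```text
time_s: 6.1
tool_pos: [0.4864, -0.027, 0.1062]
ee_rot: [-0.001, 0.989, -0.151, 0.004]
ft_force: [0.4, -0.4, 0.6]
grip_width: -0.001
```

Emit:
{"name": "apply_moves", "arguments": {
  "motion": [
    [[0,0,0.15],0,0],
    [[0,0,0],0,0]
  ]
}}

```text
time_s: 6.3
tool_pos: [0.4864, -0.0278, 0.1045]
ee_rot: [-0.001, 0.988, -0.152, 0.004]
ft_force: [0.4, 1.0, 3.0]
grip_width: -0.002
```

Emit:
{"name": "apply_moves", "arguments": {
  "motion": [
    [[0,0,0.15],0,0],
    [[0,0,0],0,0]
  ]
}}

```text
time_s: 6.5
tool_pos: [0.487, -0.0282, 0.104]
ee_rot: [-0.001, 0.988, -0.152, 0.005]
ft_force: [-0.0, 1.3, 4.4]
grip_width: 0.001
```

Emit:
{"name": "apply_moves", "arguments": {
  "motion": [
    [[0,0,0.2],0,0],
    [[0,0,0],0,0]
  ]
}}

```text
time_s: 6.7
tool_pos: [0.4879, -0.0286, 0.1034]
ee_rot: [-0.001, 0.988, -0.152, 0.007]
ft_force: [-1.0, 1.5, 3.9]
grip_width: -0.001
```

Emit:
{"name": "apply_moves", "arguments": {
  "motion": [
    [[0,0,-0.8],0,0],
    [[0,0,-1],0,0],
    [[0,0,0],0,0]
  ]
}}

```text
time_s: 7.0
tool_pos: [0.4877, -0.029, 0.1234]
ee_rot: [-0.001, 0.988, -0.153, 0.007]
ft_force: [-0.7, 0.4, 1.5]
grip_width: -0.002
```

```bash
python3 -c "
from h import *
go(edge('a',.110))"
```

```text
t 7.00 tcp [ 0.4877 -0.029   0.1234] F [-0.69  0.39  1.52] w -0.00 yaw -17.6 ztool [ 0.014 -0.001 -1.   ]
shift cm [ -0.48 -11.91   1.37]
```

Lid b also holds, so I'll test a to confirm.

Emit:
{"name": "apply_moves", "arguments": {
  "motion": [
    [[-0.2,-4,0],0,0],
    [[-0.2,-4,0],0,0],
    [[-0.1,-3.8,0],0,0],
    [[0,0,0],0,0],
    [[0,0,0],0,0]
  ]
}}

```text
time_s: 7.5
tool_pos: [0.5199, 0.088, 0.1248]
ee_rot: [-0.0, 0.988, -0.154, 0.008]
ft_force: [-0.0, -0.4, 0.2]
grip_width: -0.001
```

```bash
python3 -c "
from h import *
go(edge('a',.105))
p,d=vision.capture('top'); cv2.imwrite('pics/top1.png',p[:,:,::-1])
p,d=vision.capture('scene'); cv2.imwrite('pics/scene1.png',cv2.resize(p[150:260,120:400,::-1],None,fx=2.8,fy=2.8,interpolation=cv2.INTER_CUBIC))"
```

```text
t 7.50 tcp [0.5199 0.088  0.1248] F [-0.03 -0.36  0.22] w -0.00 yaw -17.7 ztool [ 0.015 -0.002 -1.   ]
shift cm [-0.03  0.21  1.98]
```

View pics/scene1.png

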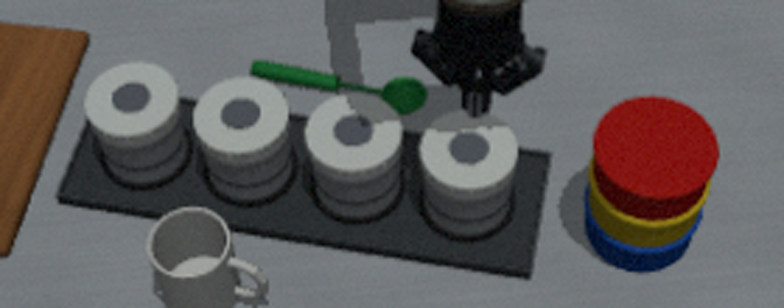

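The scene crop shows d at (132,98), c (240,112), b (353,130) and a (468,148). d, c and b look level, and the tip is above a's near edge.

Emit:
{"name": "apply_moves", "arguments": {
  "motion": [
    [[0,0.2,1.0],0,0],
    [[0,0,0.7],0,0],
    [[0,0,0],0,0]
  ]
}}

```text
time_s: 7.9
tool_pos: [0.519, 0.0829, 0.1063]
ee_rot: [-0.0, 0.988, -0.156, 0.008]
ft_force: [0.2, -0.3, -0.3]
grip_width: -0.003
```

Emit:
{"name": "apply_moves", "arguments": {
  "motion": [
    [[0,0,0.15],0,0],
    [[0,0,0],0,0]
  ]
}}

```text
time_s: 8.1
tool_pos: [0.5189, 0.0821, 0.1043]
ee_rot: [-0.0, 0.988, -0.157, 0.007]
ft_force: [0.7, 0.6, 0.2]
grip_width: 0.0
```

Emit:
{"name": "apply_moves", "arguments": {
  "motion": [
    [[0,0,0.15],0,0],
    [[0,0,0],0,0]
  ]
}}

```text
time_s: 8.3
tool_pos: [0.519, 0.082, 0.1029]
ee_rot: [-0.0, 0.988, -0.157, 0.008]
ft_force: [0.1, -0.1, 0.1]
grip_width: 0.002
```

Emit:
{"name": "apply_moves", "arguments": {
  "motion": [
    [[0,0,0.15],0,0],
    [[0,0,0],0,0]
  ]
}}

```text
time_s: 8.5
tool_pos: [0.5191, 0.0821, 0.1016]
ee_rot: [-0.0, 0.988, -0.157, 0.008]
ft_force: [-0.6, -0.4, 0.7]
grip_width: -0.003
```

Lid a gives way with no force. I'll lift off and look before pressing its middle.

Emit:
{"name": "apply_moves", "arguments": {
  "motion": [
    [[0,0,-1],0,0],
    [[0,0,-2],0,0],
    [[-3,0,-3],0,0],
    [[-3,0,-2],0,0],
    [[0,0,0],0,0]
  ]
}}

```text
time_s: 9.0
tool_pos: [0.4592, 0.1012, 0.1858]
ee_rot: [-0.0, 0.988, -0.157, 0.008]
ft_force: [1.0, 0.5, -0.8]
grip_width: -0.0
```

```bash
python3 -c "
from h import *
go([*C['a'],.125])
p,d=vision.capture('wrist'); cv2.imwrite('pics/wrist2.png',p[:,:,::-1])
p,d=vision.capture('scene'); cv2.imwrite('pics/scene2.png',cv2.resize(p[150:260,120:400,::-1],None,fx=2.8,fy=2.8,interpolation=cv2.INTER_CUBIC))"
```

```text
t 9.00 tcp [0.4592 0.1012 0.1858] F [ 1.04  0.47 -0.81] w -0.00 yaw -18.1 ztool [ 0.015 -0.002 -1.   ]
shift cm [ 9.09 -0.48  6.21]
```

View pics/scene2.png

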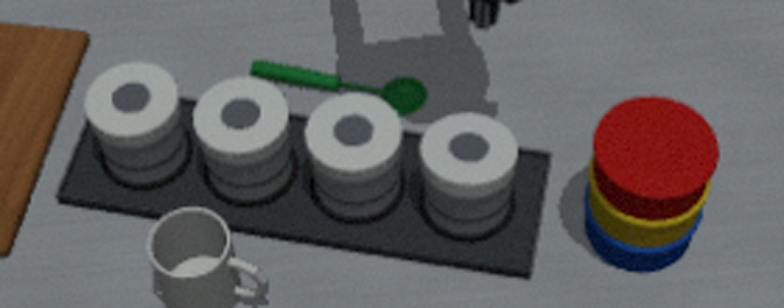

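View pics/wrist2.png

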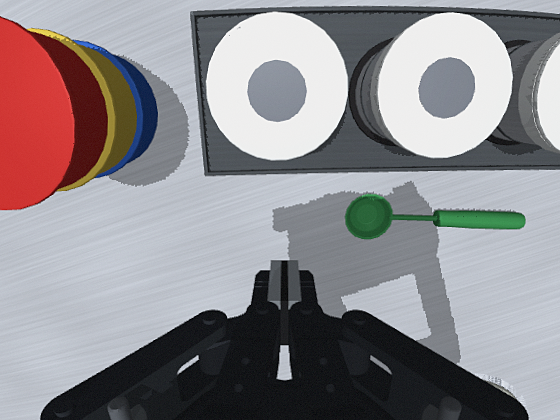

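In the wrist view lid a is at about (277,87) and b at (445,85). The scene view looks unchanged to the eye, so I'll check a's tilt and centre numerically.

```bash
cat >> h.py <<'E'
def tilt(n,uvs,rad):
    s=state(); p,d=vision.capture(n)
    c=vision.get_calibration(n);K=c["K"]
    if n=="wrist":
        q=s["ee_rot"];T=np.eye(4);T[:3,:3]=Ro.from_quat([q[1],q[2],q[3],q[0]]).as_matrix();T[:3,3]=s["tool_pos"];T=T@c["mount"]
    else:
        R=cv2.Rodrigues(c["rvec"])[0];T=np.eye(4);T[:3,:3]=R.T;T[:3,3]=-R.T@c["tvec"]
    for uv in uvs:
        vv,uu=np.mgrid[0:420,0:560];m=((uu-uv[0])**2+(vv-uv[1])**2<rad**2)&(d>0)
        g=np.c_[uu[m],vv[m]].astype(float)
        xy=cv2.undistortPoints(g.reshape(-1,1,2),K,np.array([c["k1"],0,0,0.]))[:,0]
        P=np.c_[xy,np.ones(len(xy))]*d[m][:,None]; P=P@T[:3,:3].T+T[:3,3]
        k=np.ones(len(P),bool)
        for _ in range(5):
            ab=np.linalg.lstsq(np.c_[P[k,:2]-P[:,:2].mean(0),np.ones(k.sum())],P[k,2],rcond=None)[0]
            r=P[:,2]-np.c_[P[:,:2]-P[:,:2].mean(0),np.ones(len(P))]@ab; k=abs(r)<.006
        dot=(p.max(2)<200)&m
        print(n,uv,"slope",ab[:2].round(3),"z %.4f"%ab[2],"rms %.4f"%r[k].std(),k.sum(), "dot at",P[dot].mean(0).round(4) if dot.sum() else None, P.mean(0).round(4))
E
python3 -c "
from h import *
tilt('wrist',[(277,87),(445,85)],60)
tilt('top',[(244.3,229.6),(290.8,244.5),(337.8,259.9),(385.3,275.3)],16)"
```

```text
Traceback (most recent call last):
  File "h.py", line 42, in tilt
    print(n,uv,"slope",ab[:2].round(3),"z %.4f"%ab[2],"rms %.4f"%r[k].std(),k.sum(), "dot at",P[dot].mean(0).round(4) if dot.sum() else None, P.mean(0).round(4))
                                                                                              ~^^^^^
IndexError: boolean index did not match indexed array along axis 0; size of axis is 11238 but size of corresponding boolean axis is 420
```

```bash
sed -i 's/dot=(p.max(2)<200)&m/dot=(p.max(2)[m]<(200 if n=="wrist" else 150))/' h.py
python3 -c "
from h import *
tilt('wrist',[(277,87),(445,85)],60)
tilt('top',[(244.3,229.6),(290.8,244.5),(337.8,259.9),(385.3,275.3)],16)"
```

```text
wrist (277, 87) slope [ 0.121 -0.036] z 0.1049 rms 0.0007 11234 dot at [0.5488 0.0776 0.1047] [0.5513 0.0757 0.1049]
wrist (445, 85) slope [0.002 0.   ] z 0.1045 rms 0.0007 11245 dot at [ 0.5164 -0.0326  0.1047] [ 0.5193 -0.0317  0.1045]
top (244.3, 229.6) slope [-1.875 -0.547] z 0.5261 rms 0.0033 154 dot at [0.4976 0.0596 0.5297] [0.4954 0.0605 0.5009]
top (290.8, 244.5) slope [ 0.001 -0.001] z 0.1040 rms 0.0023 788 dot at [ 0.5152 -0.0318  0.1042] [ 0.5153 -0.0314  0.104 ]
top (337.8, 259.9) slope [ 0.003 -0.006] z 0.1040 rms 0.0023 791 dot at [ 0.4821 -0.1416  0.1041] [ 0.4822 -0.1419  0.104 ]
top (385.3, 275.3) slope [ 0.007 -0.002] z 0.1040 rms 0.0023 796 dot at [ 0.449  -0.252   0.1045] [ 0.4491 -0.2522  0.104 ]
```

Lid a is tipped about 0.126 rad towards the robot. b, c and d are level. a's centre is at (0.549, 0.078), so I'll move over it.

Emit:
{"name": "apply_moves", "arguments": {
  "motion": [
    [[3.1,-0.2,0],0,0],
    [[3.1,-0.2,1],0,0],
    [[3.0,-0.1,2],0,0],
    [[0,0,2],0,0],
    [[0,0,1],0,0],
    [[0,0,0],0,0],
    [[0,0,0],0,0]
  ]
}}

```text
time_s: 9.95
tool_pos: [0.5546, 0.0734, 0.1157]
ee_rot: [0.001, 0.987, -0.159, 0.001]
ft_force: [0.6, 0.2, 0.4]
grip_width: 0.001
```

```bash
python3 -c "
from h import *
go([.5485,.0776,.105])"
```

```text
t 9.95 tcp [0.5546 0.0734 0.1157] F [0.59 0.18 0.36] w 0.00 yaw -18.2 ztool [ 0.003 -0.003 -1.   ]
shift cm [-0.71 -0.21  1.06]
```

Emit:
{"name": "apply_moves", "arguments": {
  "motion": [
    [[-0.7,-0.2,0],0,0],
    [[0,0,0.4],0,0],
    [[0,0,0],0,0],
    [[0,0,0],0,0]
  ]
}}

```text
time_s: 10.35
tool_pos: [0.5482, 0.0784, 0.1142]
ee_rot: [0.001, 0.987, -0.158, 0.003]
ft_force: [-0.6, 0.4, 0.5]
grip_width: 0.003
```

```bash
python3 -c "
from h import *
go([.5485,.0776,.105])"
```

```text
t 10.35 tcp [0.5482 0.0784 0.1142] F [-0.65  0.41  0.48] w 0.00 yaw -18.2 ztool [ 0.006 -0.002 -1.   ]
shift cm [0.05 0.07 0.92]
```

Emit:
{"name": "apply_moves", "arguments": {
  "motion": [
    [[0,0,0.5],0,0],
    [[0,0,0.3],0,0],
    [[0,0,0],0,0]
  ]
}}

```text
time_s: 10.65
tool_pos: [0.5484, 0.0784, 0.106]
ee_rot: [0.001, 0.987, -0.158, 0.004]
ft_force: [0.2, -0.5, -0.1]
grip_width: 0.005
```

Emit:
{"name": "apply_moves", "arguments": {
  "motion": [
    [[0,0,0.2],0,0],
    [[0,0,0],0,0]
  ]
}}

```text
time_s: 10.85
tool_pos: [0.5489, 0.0783, 0.1042]
ee_rot: [0.001, 0.987, -0.158, 0.004]
ft_force: [0.8, -0.7, 3.2]
grip_width: 0.0
```

Emit:
{"name": "apply_moves", "arguments": {
  "motion": [
    [[0,0,0.2],0,0],
    [[0,0,0],0,0]
  ]
}}

```text
time_s: 11.05
tool_pos: [0.5493, 0.0782, 0.1026]
ee_rot: [0.001, 0.987, -0.158, 0.005]
ft_force: [-2.5, 0.1, 3.8]
grip_width: 0.003
```

Emit:
{"name": "apply_moves", "arguments": {
  "motion": [
    [[0,0,0.2],0,0],
    [[0,0,0],0,0]
  ]
}}

```text
time_s: 11.25
tool_pos: [0.5493, 0.0782, 0.1009]
ee_rot: [0.001, 0.987, -0.158, 0.005]
ft_force: [-1.3, -0.6, 5.0]
grip_width: -0.0
```

Emit:
{"name": "apply_moves", "arguments": {
  "motion": [
    [[0,0,0.2],0,0],
    [[0,0,0],0,0]
  ]
}}

```text
time_s: 11.45
tool_pos: [0.5494, 0.0782, 0.0992]
ee_rot: [0.001, 0.987, -0.158, 0.005]
ft_force: [-0.5, -0.5, 3.7]
grip_width: 0.001
```

Emit:
{"name": "apply_moves", "arguments": {
  "motion": [
    [[0,0,0.25],0,0],
    [[0,0,0],0,0]
  ]
}}

```text
time_s: 11.65
tool_pos: [0.5494, 0.0782, 0.0973]
ee_rot: [0.001, 0.987, -0.158, 0.005]
ft_force: [-1.0, -0.8, 8.8]
grip_width: -0.002
```

Emit:
{"name": "apply_moves", "arguments": {
  "motion": [
    [[0,0,0.25],0,0],
    [[0,0,0],0,0]
  ]
}}

```text
time_s: 11.85
tool_pos: [0.5495, 0.0782, 0.0958]
ee_rot: [0.001, 0.987, -0.158, 0.005]
ft_force: [-3.6, -0.9, 11.1]
grip_width: -0.003
```

Emit:
{"name": "apply_moves", "arguments": {
  "motion": [
    [[0,0,-1],0,0],
    [[0,0,-3],0,0],
    [[0,0,-4],0,0],
    [[-3,0,-1],0,0],
    [[-3,0,0],0,0],
    [[-3,0,0],0,0],
    [[0,0,0],0,0]
  ]
}}

```text
time_s: 12.55
tool_pos: [0.4594, 0.1073, 0.1892]
ee_rot: [0.0, 0.987, -0.159, 0.004]
ft_force: [0.3, -0.2, 0.4]
grip_width: -0.002
```

```bash
python3 -c "
from h import *
go([.5485,.0776,.105])
p,d=vision.capture('wrist'); cv2.imwrite('pics/wrist3.png',p[:,:,::-1])"
```

```text
t 12.55 tcp [0.4594 0.1073 0.1892] F [ 0.3  -0.23  0.36] w -0.00 yaw -18.3 ztool [ 0.008 -0.002 -1.   ]
shift cm [9.32 0.03 8.49]
```

View pics/wrist3.png

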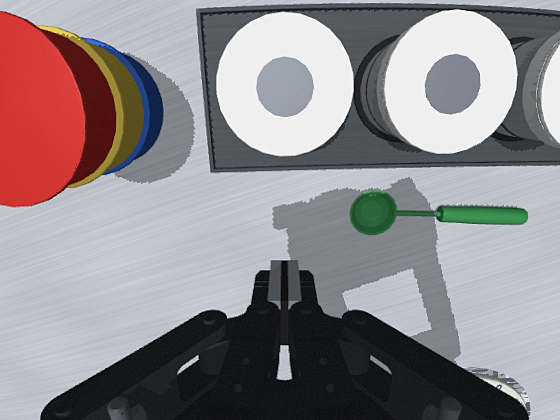

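Lid a is at (285,84) and b at (451,82), with the spoon untouched. I'll check level and height.

```bash
python3 -c "
from h import *
tilt('wrist',[(285,84),(451,82)],58)"
```

```text
wrist (285, 84) slope [-0.001  0.001] z 0.0993 rms 0.0007 10510 dot at [0.5494 0.0774 0.0995] [0.552  0.0762 0.0993]
wrist (451, 82) slope [0.003 0.   ] z 0.1045 rms 0.0007 10510 dot at [ 0.5164 -0.0325  0.1047] [ 0.5189 -0.0327  0.1045]
```

Emit:
{"name": "apply_moves", "arguments": {
  "motion": [
    [[-3,0,-3],0,0],
    [[-3,0,-3],0,0],
    [[0,0,-3],0,0],
    [[0,0,0],0,0],
    [[0,0,0],0,0]
  ]
}}

```text
time_s: 13.15
tool_pos: [0.4048, 0.1251, 0.2808]
ee_rot: [0.001, 0.987, -0.16, 0.003]
ft_force: [-0.1, 0.1, 0.1]
grip_width: 0.004
```

```bash
python3 -c "
from h import *
go([.5485,.0776,.105])
tilt('top',[(290.8,244.5),(337.8,259.9),(385.3,275.3)],16)
p,d=vision.capture('scene'); cv2.imwrite('pics/scene4.png',p[:,:,::-1])"
```

```text
t 13.15 tcp [0.4048 0.1251 0.2808] F [-0.07  0.07  0.09] w 0.00 yaw -18.4 ztool [ 0.005 -0.003 -1.   ]
shift cm [15.04 -0.05 17.66]
top (290.8, 244.5) slope [ 0.002 -0.007] z 0.1041 rms 0.0023 794 dot at [ 0.5153 -0.0318  0.1043] [ 0.5153 -0.0313  0.1041]
top (337.8, 259.9) slope [-0.001  0.011] z 0.1040 rms 0.0023 791 dot at [ 0.4821 -0.1418  0.1042] [ 0.4822 -0.1419  0.104 ]
top (385.3, 275.3) slope [-0.003 -0.005] z 0.1040 rms 0.0022 797 dot at [ 0.4494 -0.252   0.1042] [ 0.4492 -0.2522  0.104 ]
```

View pics/scene4.png

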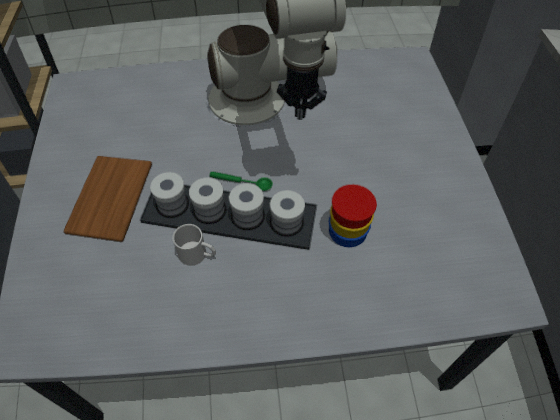

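The scene view shows everything in its place (mug (190,244), spoon (242,180), tier (350,215)) and the gripper well clear at (300,95).

```bash
python3 -c "
from workcell import robot
print(robot.job_done())"
```

```text
the job is handed in; nothing more can be done
None
```

The loose lid was a, at the rack's +y end. It is now pressed home and level, and I handed the job in at about 13 s.

- **Finding it:** I pressed each lid lightly about 30 mm off centre, in the order d, c, b, a. d, c and b only sprang back, with the highest readings 6.9, 4.9 and 4.4 N. Lid a sank without resistance, and the wrist camera's depth showed it tipped by about 0.126 rad.
- **Seating it:** I pressed a about 1 mm from its measured centre. It went down to its stop, and the highest reading was 11.1 N.
- **Last checks:** a's top is now at 99.3 mm, which is 5.2 mm below b's and matches the expected 5 mm drop, and its slope is about 0.001. b, c and d are still level at their starting height, with slopes up to 0.011, which is within camera noise. By eye, the mug, spoon, tier and board have not moved. The gripper is well clear, with no force on it.
- **Disagreements:** None of the final checks failed. The two fixed cameras differed by about 3 mm on the lid centres, so I used the wrist camera for a. The top camera could not see a after the test press because the arm was in the way, so a's tilt and height come from the wrist camera alone. On the edge presses of c and b the fingertip slid 1 to 2 mm.

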